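# Take the plate stop off the packing rail

### The job

A wider carton has to fit on the packing bench: slide the flat-plate stop along the T-track, away from the round-post stop, until it is out from under the lips at the open end on its own side, then lift it off and stand it upright on its foot inside the shallow grey tray. Leave the round-post stop where it is on the track.

Things in the scene. Friction and masses are not known exactly. Their poses are not given: they have to be found in the camera images.
- stop_center (a point): Centre of the plate of the plate stop (loose, about 0.2 kg): bare aluminium, 14 mm thick (x, along the track), 64 wide (y), 64 tall (z, up). Below it a stem 14 x 12 mm and a foot 40 (x) x 30 (y) x 8 mm that runs in the track with 1.5-3 mm play and light friction. Foot's underside 52 mm below this point, plate's top 32 mm above. Pinch its broad faces from above.
- post_center (a point): Centre of the round post of the post stop (loose), which stays: an upright aluminium cylinder, 30 mm diameter, 64 mm tall, on the same foot and at the same height in the same track. It stands 110-170 mm from the plate stop, on the other side of the track's middle; either may be on either side.
- rail: Fixed aluminium T-track. Origin: middle of its underside, on the bench; x along it, z up. Floor plate 350 x 45 x 6 mm. Lips (top 21 mm above bench, slot 16 mm) hold the feet captive from x = -100 to +100 mm. Both ends are open: bare floor runs on 75 mm, so a stop centred 125 mm or more from the middle is clear and lifts straight up. Foot on the floor puts stop_center 58 mm above the bench.
- tray_in (a point): Centre of the inner floor (4 mm above the bench) of the shallow open grey plastic tray, fixed. Inside 110 mm (x) x 150 mm (y), walls 4 mm thick, rim 25 mm above the bench. It lies nearer the robot than the track, or beyond it.
Things that resemble listed ones, but are neither listed nor needed, are in the scene too. What is shaped like the part that bears stop_center but green is not meant. Of the things that look like the part that bears tray_in, take the one that is farthest to the robot's right at the start.

How it is judged:
On the way:
1. the plate stop has been slid along the track, foot in the channel, to the open end (its centre more than 105 mm from the track's middle, not raised) ((x of stop_center in the frame of rail above 0.105 m or x of stop_center in the frame of rail below -0.105 m) and z of stop_center in the frame of rail between 0.045 and 0.07 m and y of stop_center in the frame of rail between -0.015 and 0.015 m), for 0.05 s.
At the end, for the whole second after the job is handed in: The plate stop stands upright (within 0.2 rad) on its foot on the tray's inner floor (its centre within 50 mm in the tray's x and 70 mm in its y of the floor's centre, 44 to 60 mm above the floor), at rest; the post stop is within 25 mm of where it began (x of stop_center in the frame of tray_in between -0.05 and 0.05 m and y of stop_center in the frame of tray_in between -0.07 and 0.07 m and z of stop_center in the frame of tray_in between 0.044 and 0.06 m and angle between stop_center's own z axis and vertical below 0.2 rad and linear speed of stop below 0.02 m/s and distance of post_center from where it was at the start of the episode below 0.025 m); the robot touches nothing.
It fails at once if the round-post stop is moved more than 25 mm (distance of post_center from where it was at the start of the episode above 0.025 m).
It also fails if it takes over 40 s, if anything falls off the work surface, if the arm or the gripper's body presses on something with over 40 N, if the wrist force passes 120 N, or if a joint passes its speed limit or range.

### The arm

A 6-joint arm with a two-finger parallel gripper is mounted at the origin on the work surface. World frame = base frame: x ahead of the robot, y to its left, z up, the work surface at z = 0. Lengths are in m, angles in rad, forces in N, time in s.
With the tool pointing down it reaches from about 0.425 to 0.95 m from the base axis. Payload 14.7 kg.
Tool frame: the origin (TCP) lies at the very end of the fingers, on their centre line; the grasp point (between the pads) lies 19 mm behind it; z points along the fingers, y is the line along which they close (so a half turn about z gives the same grasp; the last joint's range is limited). The gripper opens to 85 mm and grips with 20 to 120 N. Pads are 22 mm wide; open, the fingers measure 114 mm over their backs; the gripper's body (76 mm by 85 mm) begins 54 mm behind the grasp point. The pads swing forward as they close: fully open they stand 13 mm farther back than shut.
Start: joints at [-1.292, 0.48, 1.596, -0, 1.065, -0.047], TCP at [0.208, -0.616, 0.231] pointing down, gripper open.
Joint ranges: [-2.75, 2.75], [-0.82, 2.05], [0.23, 2.67], [-1.56, 4.7], [0.09, 2.69], [-2.92, 2.92]. Speed limits (rad/s): [1.89, 1.89, 2.39, 3.01, 3.01, 3.01].

### API

Orientations are given as a rotation vector (axis times angle).
In Python, from workcell import sense, get_image, calibration, hand_in gives the robot as it stands.
- The arm moves only by the tool apply_moves, never from a script. Its argument "increments" is one flat list of numbers, 7 for each row, row after row: the turn, a rotation vector about the tool's x, y, z in rad, then the shift along the tool's x, y, z in cm, then the finger opening in cm, from 0 to 8.54. A call has 1 to 8 rows; each row shifts and turns the commanded pose from where the row before left it, along the tool's axes as they then stand; what a row does not reach is not made up. A row lasts 1/12 s, in which the tool goes at most 41.7 mm and 7.16 degrees, less where a joint would pass 70% of its speed; a pose out of reach is approached as far as the arm can. A call is refused whole if a number of a shift passes 4.17 or a number of a turn 0.125, either way. A call with a gripper value outside its range is refused whole. The fingers move at their own pace and stop on an object; the grip force is fixed at half the most. Time passes only in rows, so rows that do not move let the fingers close. It gives the time, the measured TCP pose, the force, the opening and the grip force at its end, in the units of the state.
- sense(): the state, without advancing time (a new reading comes with each control period).
- get_image(name): name is "side" or "top"; returns the picture (400x640x3 uint8, red, green, blue); there is no depth.
- calibration(name): a dict with "fx", "fy", "cx", "cy" (pixels), "rvec" (rotation vector, rad) and "tvec" (3), from world to camera coordinates, as OpenCV has them. Camera axes: x right, y down, z forward; pixel columns grow to the right and rows downward; lengths in m; the calibration is good to about 2 mm. A picture is of the moment at which its call begins. calibration takes no time and is no camera call.
- hand_in(): hands the job in; it is judged then, once.
The state is a dict: "time_s": time; "joint_positions": joint angles; "joint_vel": joint speeds; "effort": joint torques, N m; "tool_pos": TCP position; "tcp_rot": TCP orientation; "wrist_force": force on the tool from outside, world axes, zero at the start; "moment": the same for the moment, N m; "opening": finger opening in m; "grip_force": force on a finger pad.
Only numpy, scipy, OpenCV 4.12 (cv2) and the standard library are available. Lean on these libraries where they do the work, as an engineer would, in place of code of your own. Each camera call takes 0.05 s, during which the arm holds its last target. There are 200 camera calls.

## Working session

There is one attempt and no reset: what is moved stays moved. The work goes in short steps, Python scripts to look and compute and a tool call to move; the robot and the scene stay as the last step left them, time stands still between calls to the robot, and variables do not carry over. Pictures are saved under pics/ and viewed, at most 10 in all, crops included, and the job is handed in when it is done.

Besides the shell and the picture viewer there is one more tool, called after "Request:" as name(argument=value, ...) on one line, values as JSON. apply_moves: Moves the arm, as the interface text tells. Its arguments: {"type":"object","properties":{"increments":{"type":"array"}},"required":["increments"]}

```bash
mkdir -p pics
cat > h.py <<'E'
import numpy as np, cv2
from workcell import *
def cam(n):
    c=calibration(n); K=np.array([[c['fx'],0,c['cx']],[0,c['fy'],c['cy']],[0,0,1.]]); R=cv2.Rodrigues(np.array(c['rvec'],float))[0]; t=np.array(c['tvec'],float).ravel(); return K,R,t
def ray(n,p):
    K,R,t=cam(n); d=R.T@np.linalg.inv(K)@np.array([p[0],p[1],1.]); return -R.T@t,d
def onz(n,p,z):
    o,d=ray(n,p); return o+d*(z-o[2])/d[2]
def tri(p1,n1,p2,n2):
    o1,d1=ray(n1,p1);o2,d2=ray(n2,p2); d1/=np.linalg.norm(d1);d2/=np.linalg.norm(d2)
    s=np.linalg.lstsq(np.c_[d1,-d2],o2-o1,rcond=None)[0]; a=o1+s[0]*d1;b=o2+s[1]*d2
    return (a+b)/2,np.linalg.norm(a-b)
def proj(n,P):
    K,R,t=cam(n); q=K@(R@np.array(P)+t); return q[:2]/q[2]
E
python3 - <<'E'
from h import *
for n in('top','side'):
    im=get_image(n); cv2.imwrite(f'pics/{n}0.png',im[:,:,::-1]); K,R,t=cam(n); print(n,K[0,0],-R.T@t,R[2])
print(sense())
E
```

```text
top 441.89716997842794 [0.48770879 0.04588174 0.8524028 ] [ 0.0576235  -0.00986615 -0.99828963]
side 373.0298878261248 [0.28530016 0.51491202 0.49287334] [ 0.33621548 -0.69210692 -0.63870742]
{'time_s': 0.1, 'joint_positions': array([-1.29158045e+00,  4.80754412e-01,  1.59679169e+00,  2.47420229e-05,
        1.06512441e+00, -4.65965288e-02]), 'joint_vel': array([-1.39453189e-03, -1.00334727e-05, -1.66753049e-03,  1.43006028e-03,
        1.59440177e-03,  6.25218113e-04]), 'effort': array([ 1.26769148e-03, -9.52255797e+01, -4.31044257e+01,  1.09053008e-04,
        5.10978629e-03, -3.82987491e-05]), 'tool_pos': array([ 0.20797994, -0.61544266,  0.23075327]), 'tcp_rot': array([-3.09894246e+00, -5.09331646e-01,  1.62663843e-04]), 'wrist_force': array([0.30137442, 0.13400676, 0.2297673 ]), 'moment': array([-0.0309421 , -0.00056805,  0.02302255]), 'grip_force': 0.0, 'opening': 0.08502906234971572}
```

View pics/top0.png

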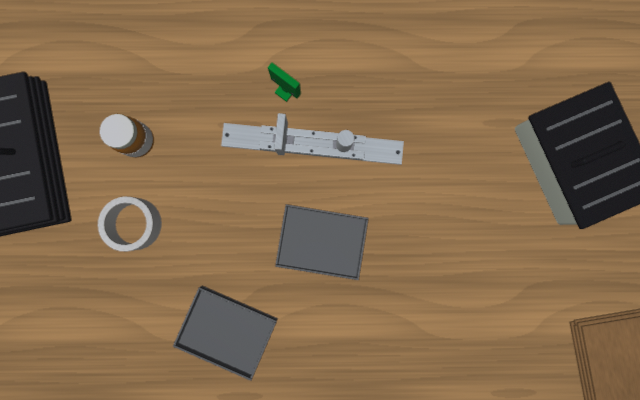

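View pics/side0.png

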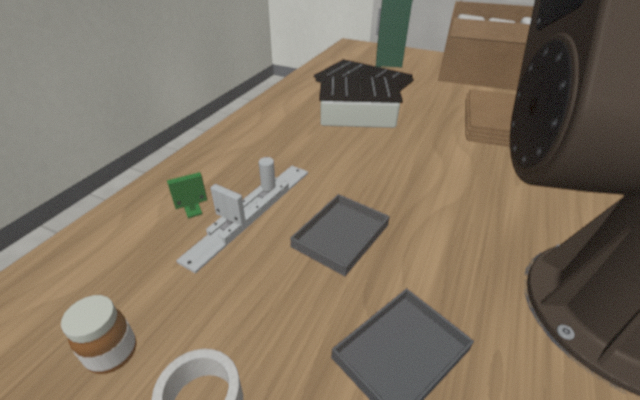

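The top view shows the T-track running from (222,135) to (403,152). The plate candidates are the bare aluminium plate at (281,134) and the green one at (284,82). The post is at (345,140), and the tray candidates are (322,241) and (226,332). I'll take the aluminium plate. For the tray, image right is the robot's right (-y), so (322,241). Next I'll crop and measure.

Run:
```python
from h import *
a=cv2.imread('pics/top0.png');b=cv2.imread('pics/side0.png')
c=cv2.resize(a[100:180,210:410],None,fx=4,fy=4,interpolation=cv2.INTER_CUBIC)
d=cv2.resize(b[145:275,165:325],None,fx=2,fy=2,interpolation=cv2.INTER_CUBIC)
o=np.zeros((580,800,3),np.uint8);o[:320]=c;o[320:580,:320]=d
cv2.imwrite('pics/crop.png',o)
h=cv2.cvtColor(a,cv2.COLOR_BGR2HSV)
m=((h[...,1]<60)&(h[...,2]>120)).astype(np.uint8)*255; m[:, :200]=0;m[:,420:]=0;m[:100]=0;m[190:]=0
k=max(cv2.findContours(m,0,2)[0],key=cv2.contourArea); print('rail',cv2.boundingRect(k),cv2.minAreaRect(k))
t=((h[...,1]<60)&(h[...,2]<125)).astype(np.uint8)*255
for k in cv2.findContours(t,0,2)[0]:
    if cv2.contourArea(k)>2500:
        r=cv2.minAreaRect(k); B=cv2.boxPoints(r); print('dark',r,[onz('top',p,.025)[:2].round(4) for p in B])
for p in [(222,135),(403,152),(281,134),(345,140),(322,241),(226,332)]: print(p,onz('top',p,.02)[:2].round(3))
```

```text
rail (285, 128, 119, 37) ((344.3384704589844, 143.79232788085938), (117.7089614868164, 28.279918670654297), 7.125016689300537)
dark ((224.93934631347656, 332.06719970703125), (85.3744125366211, 67.62386322021484), 23.629379272460938) [array([0.2711, 0.3118]), array([0.3832, 0.2629]), array([0.319 , 0.1185]), array([0.2078, 0.1685])]
dark ((321.5635681152344, 241.74925231933594), (84.33363342285156, 63.0072135925293), 9.323592185974121) [array([0.4148, 0.1232]), array([0.5303, 0.1037]), array([ 0.5032, -0.052 ]), array([ 0.3879, -0.0312])]
dark ((586.4262084960938, 158.55821228027344), (124.93324279785156, 107.4699478149414), 65.77225494384766) [array([ 0.6791, -0.3281]), array([ 0.7632, -0.5198]), array([ 0.5434, -0.6069]), array([ 0.4621, -0.4172])]
dark ((21.467243194580078, 151.88543701171875), (156.65505981445312, 71.81259155273438), 79.75591278076172) [array([0.7679, 0.6937]), array([0.7917, 0.5615]), array([0.499 , 0.5023]), array([0.4766, 0.6321])]
(222, 135) [0.663 0.223]
(403, 152) [ 0.627 -0.121]
(281, 134) [0.664 0.111]
(345, 140) [ 0.651 -0.011]
(322, 241) [0.46  0.035]
(226, 332) [0.294 0.214]
```

View pics/crop.png

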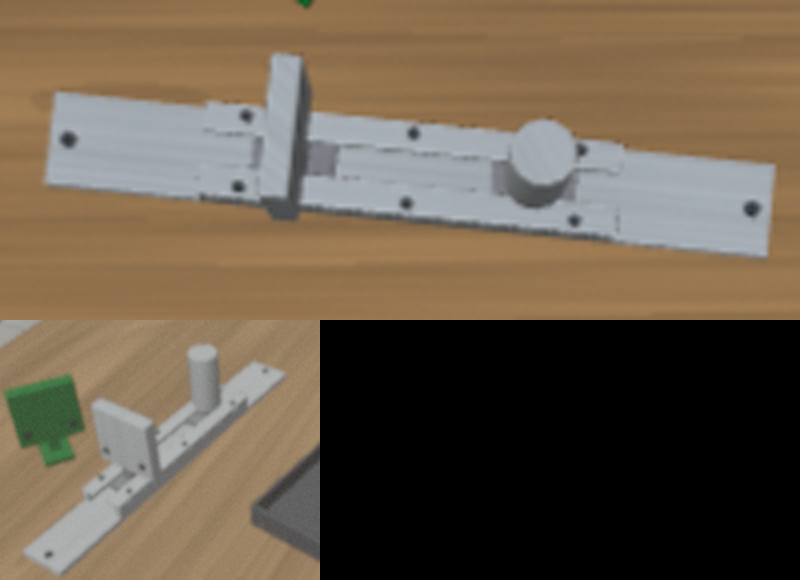

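The crop confirms the choice: an aluminium plate, with its top face in the top view at about (278–286,113) to (276–284,151). The post is to its right, and the plate stop's open end is on the left (+y). Triangulating now.

Run:
```python
from h import *
T=lambda x,y:(210+x/4-.4,100+y/4-.4)
S=lambda x,y:(165+x/2-.25,145+(y-320)/2-.25)
for a,b in [((273,54),(93,402)),((262,203),(152,430)),((302,57),(102,398)),((298,206),(160,424))]:
    P,e=tri(T(*a),'top',S(*b),'side'); print('plate',P.round(4),round(e,4), onz('top',T(*a),.09).round(4), onz('side',S(*b),.09).round(4))
c=[onz('top',T(*p),.006)[:2] for p in [(55,92),(45,184),(768,257),(775,165)]]; print(np.round(c,4))
L=(c[0]+c[1])/2;R=(c[2]+c[3])/2; u=(L-R)/np.linalg.norm(L-R); print('rail len',np.linalg.norm(L-R),'mid',(L+R)/2,'u',u,np.arctan2(u[1],u[0]))
# side screw check of rail z: screws at floor ends
print('screwL',tri(T(68,139),'top',S(48,554),'side'),'screwR',tri(T(752,208),'top',S(265,371),'side'))
print('post',onz('top',T(543,153),.09))
# tray corners from side
b=cv2.imread('pics/side0.png');h=cv2.cvtColor(b,cv2.COLOR_BGR2HSV)
t=((h[...,1]<60)&(h[...,2]<125)).astype(np.uint8)*255; t[:, :285]=0;t[:,395:]=0;t[:190]=0;t[280:]=0
k=max(cv2.findContours(t,0,2)[0],key=cv2.contourArea); print(cv2.approxPolyDP(k,4,True)[:,0])
a=cv2.imread('pics/top0.png');h=cv2.cvtColor(a,cv2.COLOR_BGR2HSV)
t=((h[...,1]<60)&(h[...,2]<125)).astype(np.uint8)*255; t[:, :270]=0;t[:,375:]=0;t[:195]=0;t[290:]=0
k=max(cv2.findContours(t,0,2)[0],key=cv2.contourArea); q=cv2.approxPolyDP(k,4,True)[:,0];print(q,[onz('top',p,.025)[:2].round(4) for p in q])
for P in [(.5303,.1037,.025),(.5032,-.052,.025),(.3879,-.0312,.025),(.4148,.1232,.025)]: print(proj('side',P).round(1))
```

```text
plate [0.685  0.1105 0.0907] 0.0012 [0.6857 0.1109 0.09  ] [0.6851 0.1096 0.09  ]
plate [0.6197 0.1156 0.0854] 0.0029 [0.6201 0.1159 0.09  ] [0.6145 0.1197 0.09  ]
plate [0.6848 0.0983 0.0871] 0.0007 [0.6843 0.0983 0.09  ] [0.6816 0.1011 0.09  ]
plate [0.6202 0.1009 0.0812] 0.0001 [0.6187 0.1003 0.09  ] [0.613  0.1097 0.09  ]
[[ 0.6897  0.2235]
 [ 0.6448  0.2282]
 [ 0.6065 -0.1203]
 [ 0.6513 -0.1246]]
rail len 0.3503880610100376 mid [0.64806983 0.05167496] u [0.10944095 0.9939933 ] 1.4611357254155755
screwL (array([0.66732878, 0.21772392, 0.00414433]), np.float64(0.0006692578412885762)) screwR (array([ 0.63055686, -0.11373961,  0.0031289 ]), np.float64(0.0007217429833350539))
post [ 0.64114021 -0.00650184  0.09      ]
[[338 194]
 [290 239]
 [292 247]
 [345 275]
 [386 226]
 [388 216]]
[[286 204]
 [276 266]
 [358 279]
 [367 218]] [array([0.5299, 0.1019]), array([0.4148, 0.1211]), array([ 0.3892, -0.0311]), array([ 0.5023, -0.0496])]
[289.6 236.1]
[337.8 192.3]
[389.2 214.6]
[345.6 265.3]
```

Request:
apply_moves(increments=[0, 0, 0, 2.96, -2.46, 0, 8.5, 0, 0, 0, 2.96, -2.46, 0, 8.5, 0, 0, 0, 2.96, -2.46, 0, 8.5, 0, 0, 0, 2.96, -2.46, 0, 8.5, 0, 0, 0, 2.96, -2.46, 0, 8.5, 0, 0, 0, 2.96, -2.46, 0, 8.5, 0, 0, 0, 2.96, -2.46, 0, 8.5, 0, 0, 0, 2.96, -2.46, 0, 8.5])

```text
time_s: 0.77
tool_pos: [0.3699, -0.3518, 0.2312]
tcp_rot: [-3.1, -0.509, 0.0]
wrist_force: [1.2, -1.7, -0.3]
opening: 0.0851
grip_force: 0.0
```

Request:
apply_moves(increments=[0, 0, 0, 2.96, -2.46, 0, 8.5, 0, 0, 0, 2.96, -2.46, 0, 8.5, 0, 0, 0, 2.96, -2.46, 0, 8.5, 0, 0, 0, 2.96, -2.46, 0, 8.5, 0, 0, 0, 2.96, -2.46, 0, 8.5, 0, 0, 0, 2.96, -2.46, 0, 8.5, 0, 0, 0, 2.96, -2.46, 0, 8.5, 0, 0, 0, 2.96, -2.46, 0, 8.5])

```text
time_s: 1.43
tool_pos: [0.5313, -0.0894, 0.2312]
tcp_rot: [-3.1, -0.51, 0.0]
wrist_force: [0.7, -0.5, 0.4]
opening: 0.0847
grip_force: 0.0
```

Request:
apply_moves(increments=[0, 0, 0, 2.96, -2.46, 0, 8.5, 0, 0, 0, 2.96, -2.46, 0, 8.5, 0, 0, 0, 2.96, -2.46, 0, 8.5, 0, 0, 0, 2.96, -2.46, 0, 8.5, 0, 0, 0.109, 0, 0, 0, 8.5, 0, 0, 0.109, 0, 0, 0, 8.5, 0, 0, 0.109, 0, 0, 0, 8.5, 0, 0, 0.109, 0, 0, 0, 8.5])

```text
time_s: 2.1
tool_pos: [0.6112, 0.0403, 0.2308]
tcp_rot: [3.136, -0.18, -0.001]
wrist_force: [0.1, -0.8, 0.1]
opening: 0.0848
grip_force: 0.0
```

Request:
apply_moves(increments=[0, 0, 0, 1.66, -3.52, 0, 8.5, 0, 0, 0, 1.66, -3.52, 0, 8.5, 0, 0, 0, 0, 0, 3.0, 8.5, 0, 0, 0, 0, 0, 3.0, 8.5, 0, 0, 0, 0, 0, 3.0, 8.5, 0, 0, 0, 0, 0, 3.0, 8.5, 0, 0, 0, 0, 0, 1.5, 8.5, 0, 0, 0, 0, 0, 0, 8.5])

```text
time_s: 2.77
tool_pos: [0.6495, 0.1059, 0.0922]
tcp_rot: [3.136, -0.173, -0.01]
wrist_force: [-0.1, 0.3, -0.0]
opening: 0.0852
grip_force: 0.0
```

Run:
```python
from h import *
a=get_image('top')[:,:,::-1];b=get_image('side')[:,:,::-1]
o=np.zeros((600,600,3),np.uint8);o[:300,:600]=cv2.resize(a[80:200,200:440],(600,300));o[300:600,:480]=cv2.resize(b[130:280,140:380],(480,300))
cv2.imwrite('pics/c2.png',o)
```

```text
(no output)
```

View pics/c2.png

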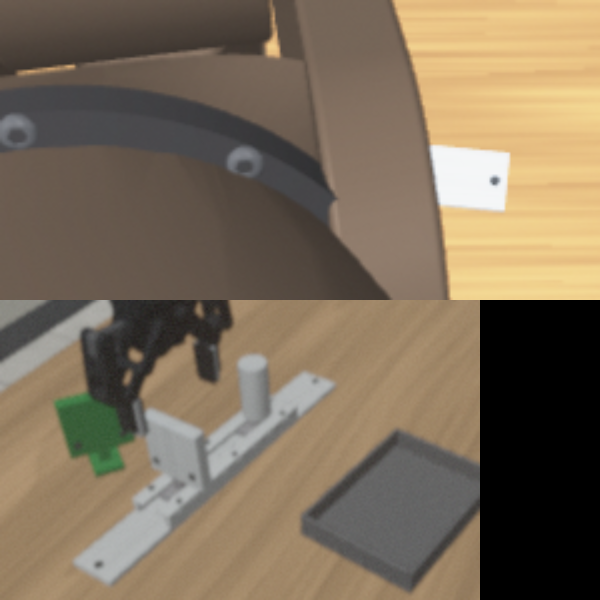

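In the side crop the two fingers straddle the plate, at (130,400) and (208,360), while the arm hides the top view. I'll go down and pinch.

Request:
apply_moves(increments=[0, 0, 0, 0.25, 0, 2.2, 8.5, 0, 0, 0, 0, 0, 2.1, 8.5, 0, 0, 0, 0, 0, 0, 8.5, 0, 0, 0, 0, 0, 0, 4, 0, 0, 0, 0, 0, 0, 2.5, 0, 0, 0, 0, 0, 0, 1, 0, 0, 0, 0, 0, 0, 0.5, 0, 0, 0, 0, 0, 0, 0.5])

```text
time_s: 3.53
tool_pos: [0.6552, 0.1059, 0.0544]
tcp_rot: [-3.137, 0.173, -0.002]
wrist_force: [-0.1, -0.8, -0.7]
opening: 0.0249
grip_force: 0.0
```

Request:
apply_moves(increments=[0, 0, 0, 0, 0, 0, 0.5, 0, 0, 0, 0, 0, 0, 0.5, 0, 0, 0, 0, 0, 0, 0.5, 0, 0, 0, 0, 0, 0, 0.5])

```text
time_s: 3.87
tool_pos: [0.6547, 0.1058, 0.0534]
tcp_rot: [3.137, -0.173, 0.0]
wrist_force: [-1.1, -0.6, 3.5]
opening: 0.0132
grip_force: 59.5
```

Request:
apply_moves(increments=[0, 0, 0, 0, -0.5, 0, 0.5, 0, 0, 0, 0, -1.0, 0, 0.5, 0, 0, 0, 0, -1.0, 0, 0.5, 0, 0, 0, 0, -1.0, 0, 0.5, 0, 0, 0, 0, -1.0, 0, 0.5, 0, 0, 0, 0, 0, 0, 0.5])

```text
time_s: 4.37
tool_pos: [0.6599, 0.1528, 0.0533]
tcp_rot: [-3.136, 0.171, -0.001]
wrist_force: [1.4, 3.4, 5.2]
opening: 0.0134
grip_force: 62.0
```

Request:
apply_moves(increments=[0, 0, 0, 0, -1.0, 0, 0.5, 0, 0, 0, 0, -1.0, 0, 0.5, 0, 0, 0, 0, -1.0, 0, 0.5, 0, 0, 0, 0, -1.0, 0, 0.5, 0, 0, 0, 0, 0, 0, 0.5, 0, 0, 0, 0, 0, 0, 0.5])

```text
time_s: 4.87
tool_pos: [0.6642, 0.1915, 0.0534]
tcp_rot: [-3.136, 0.172, -0.001]
wrist_force: [0.7, 4.5, 4.2]
opening: 0.013
grip_force: 62.3
```

Run:
```python
from h import *
b=get_image('side')[:,:,::-1]
cv2.imwrite('pics/c3.png',cv2.resize(b[130:280,140:380],(800,500)))
s=sense();print(s['tool_pos'],s['wrist_force'])
```

```text
[0.66414987 0.19103832 0.05333885] [0.23147872 4.11879571 3.99076249]
```

View pics/c3.png

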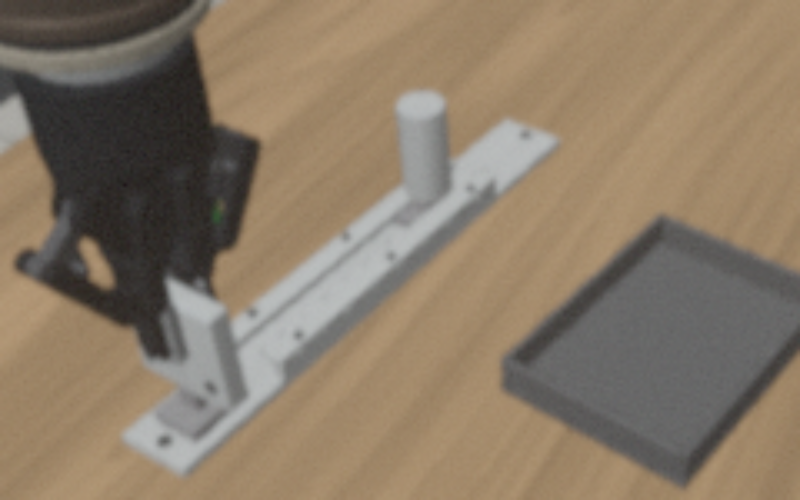

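The side crop shows the plate stop clear of the lips, its foot on the bare floor at (190,415), and the post unmoved at (422,150). Lifting.

Request:
apply_moves(increments=[0, 0, 0, 0, 0, -1.0, 0.5, 0, 0, 0, 0, 0, -2.0, 0.5, 0, 0, 0, 0, 0, -2.0, 0.5, 0, 0, 0, 0, 0, -2.0, 0.5, 0, 0, 0, 0, 0, -1.0, 0.5, 0, 0, 0, 0, 0, 0, 0.5])

```text
time_s: 5.42
tool_pos: [0.6651, 0.1901, 0.1359]
tcp_rot: [-3.136, 0.174, -0.005]
wrist_force: [1.2, 0.8, -2.4]
opening: 0.0133
grip_force: 61.1
```

Request:
apply_moves(increments=[0, 0, 0, -2.31, 2.2, 0, 0.5, 0, 0, 0, -2.31, 2.2, 0, 0.5, 0, 0, 0, -2.31, 2.2, 0, 0.5, 0, 0, 0, -2.31, 2.2, 0, 0.5, 0, 0, 0, -2.31, 2.2, 0, 0.5, 0, 0, 0, -2.31, 2.2, 0, 0.5, 0, 0, 0, -2.31, 2.2, 0, 0.5, 0, 0, 0, -2.31, 2.2, 0, 0.5])

```text
time_s: 6.08
tool_pos: [0.4587, 0.0348, 0.1324]
tcp_rot: [3.137, -0.173, -0.003]
wrist_force: [0.3, -0.2, -1.9]
opening: 0.0131
grip_force: 61.2
```

Request:
apply_moves(increments=[0, 0, 0, 0, 0, 0, 0.5, 0, 0, 0, 0, 0, 0, 0.5])

```text
time_s: 6.25
tool_pos: [0.4591, 0.0348, 0.1327]
tcp_rot: [3.136, -0.176, -0.003]
wrist_force: [0.6, 0.1, -1.6]
opening: 0.0132
grip_force: 61.3
```

Run:
```python
from h import *
b=get_image('side')[:,:,::-1]
cv2.imwrite('pics/c4.png',cv2.resize(b[100:310,200:500],(800,560)))
```

```text
(no output)
```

View pics/c4.png

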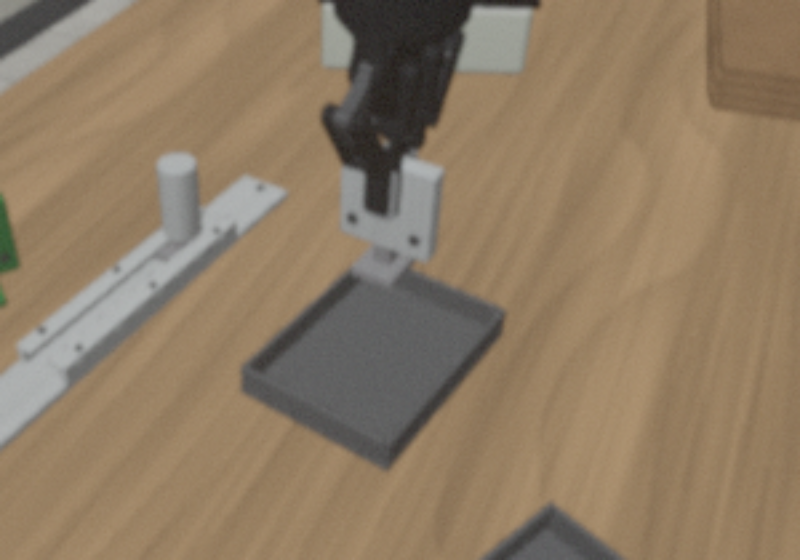

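The side crop shows the stop held upright above the middle of the tray, foot at (382,265), and the post unmoved. Lowering.

Request:
apply_moves(increments=[0, 0, 0, 0, 0, 2.0, 0.5, 0, 0, 0, 0, 0, 2.0, 0.5, 0, 0, 0, 0, 0, 2.0, 0.5, 0, 0, 0, 0, 0, 1.0, 0.5, 0, 0, 0, 0, 0, 0.5, 0.5, 0, 0, 0, 0, 0, 0.2, 0.5, 0, 0, 0, 0, 0, 0, 0.5, 0, 0, 0, 0, 0, 0, 0.5])

```text
time_s: 6.97
tool_pos: [0.4615, 0.0359, 0.0566]
tcp_rot: [-3.137, 0.173, -0.001]
wrist_force: [-0.1, 0.4, -1.6]
opening: 0.0133
grip_force: 61.3
```

Request:
apply_moves(increments=[0, 0, 0, 0, 0, 0.2, 0.5, 0, 0, 0, 0, 0, 0.2, 0.5, 0, 0, 0, 0, 0, 0, 0.5, 0, 0, 0, 0, 0, 0, 0.5])

```text
time_s: 7.3
tool_pos: [0.4611, 0.0357, 0.0525]
tcp_rot: [-3.137, 0.173, -0.0]
wrist_force: [-0.1, 0.0, -2.7]
opening: 0.0136
grip_force: 61.3
```

Request:
apply_moves(increments=[0, 0, 0, 0, 0, 0.1, 0.5, 0, 0, 0, 0, 0, 0.1, 0.5, 0, 0, 0, 0, 0, 0, 0.5, 0, 0, 0, 0, 0, 0, 0.5])

```text
time_s: 7.63
tool_pos: [0.4613, 0.0356, 0.0513]
tcp_rot: [3.137, -0.173, 0.002]
wrist_force: [-6.1, -3.0, 27.0]
opening: 0.0133
grip_force: 65.7
```

Request:
apply_moves(increments=[0, 0, 0, 0, 0, -0.05, 0.5, 0, 0, 0, 0, 0, 0, 1.2, 0, 0, 0, 0, 0, 0, 2, 0, 0, 0, 0, 0, 0, 4, 0, 0, 0, 0, 0, 0, 6, 0, 0, 0, 0, 0, 0, 6, 0, 0, 0, 0, 0, 0, 6, 0, 0, 0, 0, 0, 0, 6])

```text
time_s: 8.3
tool_pos: [0.461, 0.0357, 0.0508]
tcp_rot: [-3.137, 0.173, 0.0]
wrist_force: [0.3, 0.4, -0.3]
opening: 0.0601
grip_force: 0.0
```

Request:
apply_moves(increments=[0, 0, 0, 0, 0, 0, 6, 0, 0, 0, 0, 0, 0, 6, 0, 0, 0, 0, 0, -1, 6, 0, 0, 0, 0, 0, -2, 6, 0, 0, 0, 0, 0, -3, 6, 0, 0, 0, 0, 0, -3, 6, 0, 0, 0, 0, 0, -3, 6, 0, 0, 0, 0, 0, -2, 6])

```text
time_s: 8.97
tool_pos: [0.4614, 0.0357, 0.1941]
tcp_rot: [-3.137, 0.173, -0.004]
wrist_force: [1.0, 0.6, 0.3]
opening: 0.0601
grip_force: 0.0
```

Request:
apply_moves(increments=[0, 0, 0, 0, 0, 0, 6, 0, 0, 0, 0, 0, 0, 6, 0, 0, 0, 0, 0, 0, 6, 0, 0, 0, 0, 0, 0, 6])

```text
time_s: 9.3
tool_pos: [0.4603, 0.0357, 0.1902]
tcp_rot: [3.137, -0.173, -0.002]
wrist_force: [-0.4, 0.6, -0.1]
opening: 0.0599
grip_force: 0.0
```

Run:
```python
from h import *
b=get_image('side')[:,:,::-1]
cv2.imwrite('pics/c5.png',cv2.resize(b[100:310,200:500],(800,560)))
s=sense();print(s['tool_pos'],s['wrist_force'],abs(s['joint_vel']).max())
print([proj('side',(.459,.0355,z)).round(1) for z in (.004,.056,.088)])
```

```text
[0.46028436 0.03570416 0.18997793] [ 0.03047433  0.19924931 -0.46241405] 0.003741070483910141
[array([340.7, 232.9]), array([342.1, 212. ]), array([343.1, 198.1])]
```

View pics/c5.png

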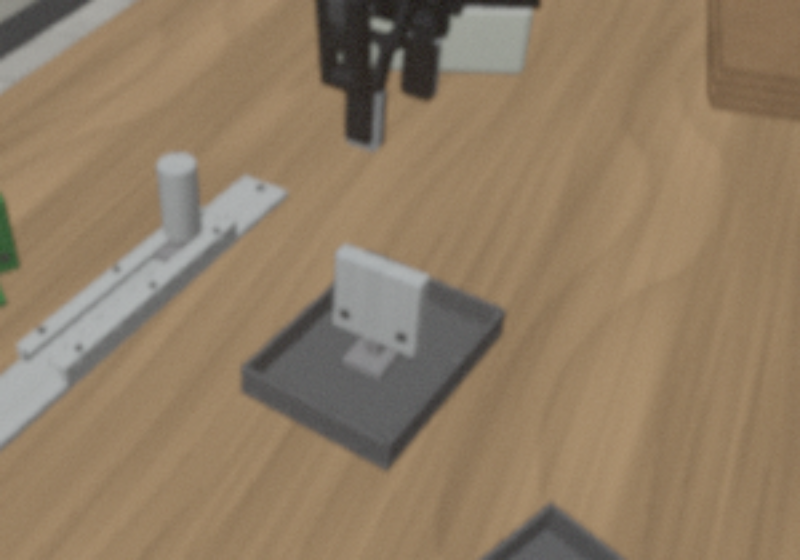

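The side crop shows the stop standing upright on its foot in the middle of the tray, plate at (378,300) and foot at (370,358). The gripper is clear above and the post is unmoved. Handing in.

```bash
python3 -c "
from workcell import *
print(hand_in())"
```

```text
the job is handed in; nothing more can be done
None
```

I slid the plate stop out of the open end of the track and stood it upright in the middle of the right-hand grey tray; the post stop stayed where it was, and the job is handed in at about 9.4 s (no verdict came back).

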